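Build the lens pedestal on the optical rail

TASK

Build the lens pedestal on the rail carrier that has the round seat, one piece at a time from the seat up: the wide riser, the middle riser on it, the narrow riser on that, and the lens mount on top, each upright and centred on what carries it. The lens must look straight along the rail (either way round). Never tip the lens mount over, leave the square-seat carrier empty, do not disturb the post holder, the screwdriver or the white box, and let go of everything at the end.

Things in the scene. Friction and masses are not known exactly. Their poses are not given: they have to be found in the camera images.
- wide_riser_mid (a point): Black cylinder standing upright, the widest and flattest of the three risers: diameter 64 mm, height 30 mm, flat ends, about 0.23 kg, thin bright bands round its side. Point at its centre, half-way up; z is its axis (up).
- middle_riser_mid (a point): Black cylinder standing upright, the tallest riser: diameter 46 mm, height 44 mm, flat ends, about 0.2 kg. Point at its centre, half-way up; z is its axis (up).
- narrow_riser_mid (a point): Black cylinder standing upright, the slimmest riser: diameter 34 mm, height 36 mm, flat ends, about 0.1 kg. Point at its centre, half-way up; z is its axis (up).
- lens_mount_mid (a point): Lens in a square black frame on a round foot, 0.09 kg, 56 mm tall plus a 4 mm brass screw head. Foot: disc 34 mm wide, 8 mm thick. Frame on it: 14 mm thick along x, 48 mm wide along y, 48 mm tall; grip it across y on its side bars. Point at the centre of the glass, 32 mm above the underside, on the foot's axis. x: the way the lens looks (through the glass); y: across the frame; z: up.
- rail: Fixed black optical rail lying on the bench, 400 mm long along its y axis, 50 mm wide along x, 18 mm high. Origin at the centre of its underside.
- round_seat (a point): Carrier clamped on the rail, with a ROUND steel seat: a saddle block 70 mm (across the rail) by 60 mm, 14 mm high, and on it a flat disc of diameter 68 mm, 8 mm thick. Fixed. Point at the centre of the seat's top face, 40 mm above the bench; z up, y along the rail. A small clamping screw sticks 18 mm out of its side towards the robot, below the seat.
- square_seat (a point): The other carrier clamped on the rail, the same saddle but with a SQUARE steel seat of 60 by 60 mm, 8 mm thick. Fixed; stays empty. Point at the centre of the seat's top face, 40 mm above the bench; y along the rail.
- post_holder: Bystander: loose black post holder with a steel post on a steel foot of 50 by 60 mm, 120 mm tall overall. Origin at the centre of its underside.
- driver: Bystander: loose screwdriver with a black handle, 170 mm long, lying on the bench roughly along x. Origin at its underside near the middle.
- optics_box: Bystander: loose closed white box, 110 by 80 mm, 45 mm high. Origin at the centre of its underside.
Mind the look-alikes: they are no part of the job. What is shaped like the part that bears lens_mount_mid but purple or red is not meant.

How it is judged (in metres and radians):
On the way, in this order (a step that is already met when the one before it is completed fails the run):
1. the wide riser stands centred on the round seat (horizontal distance between wide_riser_mid and round_seat below 0.01 m and z of wide_riser_mid in the frame of round_seat between 0.011 and 0.019 m and angle between wide_riser_mid's own z axis and vertical below 0.1 rad), for 0.2 s.
2. the middle riser stands centred on the wide riser (all of step 1 and horizontal distance between middle_riser_mid and wide_riser_mid below 0.01 m and z of middle_riser_mid in the frame of round_seat between 0.048 and 0.056 m and angle between middle_riser_mid's own z axis and vertical below 0.1 rad), for 0.2 s.
3. the narrow riser stands centred on the middle riser (all of step 2 and horizontal distance between narrow_riser_mid and middle_riser_mid below 0.01 m and z of narrow_riser_mid in the frame of round_seat between 0.088 and 0.096 m and angle between narrow_riser_mid's own z axis and vertical below 0.1 rad), for 0.2 s.
4. the lens mount stands centred on the narrow riser, looking along the rail (all of step 3 and horizontal distance between lens_mount_mid and narrow_riser_mid below 0.01 m and z of lens_mount_mid in the frame of round_seat between 0.138 and 0.146 m and angle between lens_mount_mid's own z axis and vertical below 0.1 rad and angle between the x axis of lens_mount_mid and the y axis of rail, either way round below 0.2 rad), for 0.2 s.
At the end, for the whole second after the job is handed in: From the round seat up: wide, middle, narrow riser, lens mount, each within 10 mm of the centre of what carries it, within 4 mm of its right height and 0.1 rad of upright; the lens looks along the rail within 0.2 rad (either way round); all released and at rest (all of step 4 and linear speed of each of wide_riser, middle_riser, narrow_riser, lens_mount below 0.02 m/s and contact force between the fingers and wide_riser below 0.1 N and contact force between the fingers and middle_riser below 0.1 N and contact force between the fingers and narrow_riser below 0.1 N and contact force between the fingers and lens_mount below 0.1 N); the robot touches nothing.
It fails at once if the lens mount is tipped over (by more than 0.8 rad) (angle between lens_mount_mid's own z axis and vertical above 0.8 rad).
It fails at once if a bystander (post holder, screwdriver or white box) is moved by more than 25 mm (distance of any of post_holder, driver, optics_box from where it was at the start of the episode above 0.025 m).
It fails at once if the post holder is tipped over (angle between post_holder's own z axis and vertical above 0.5 rad).
It fails at once if a piece is put on the square-seat carrier ((horizontal distance between wide_riser_mid and square_seat below 0.03 m and z of wide_riser_mid in the frame of square_seat below 0.018 m and linear speed of wide_riser below 0.01 m/s and contact force between the fingers and wide_riser below 0.1 N) or (horizontal distance between middle_riser_mid and square_seat below 0.03 m and z of middle_riser_mid in the frame of square_seat below 0.025 m and linear speed of middle_riser below 0.01 m/s and contact force between the fingers and middle_riser below 0.1 N) or (horizontal distance between narrow_riser_mid and square_seat below 0.03 m and z of narrow_riser_mid in the frame of square_seat below 0.021 m and linear speed of narrow_riser below 0.01 m/s and contact force between the fingers and narrow_riser below 0.1 N) or (horizontal distance between lens_mount_mid and square_seat below 0.03 m and z of lens_mount_mid in the frame of square_seat below 0.035 m and linear speed of lens_mount below 0.01 m/s and contact force between the fingers and lens_mount below 0.1 N)).
It also fails if it takes over 133 s, if anything falls off the work surface, if the arm or the gripper's body presses on something with over 40 N, if the wrist force passes 120 N, or if a joint passes its speed limit or range.

ROBOT

A 6-joint arm with a two-finger parallel gripper is mounted at the origin on the work surface. World frame = base frame: x ahead of the robot, y to its left, z up, the work surface at z = 0. Lengths are in mm, angles in rad, forces in N, time in s.
With the tool pointing down it reaches from about 375 to 925 mm from the base axis. Payload 5.7 kg.
Tool frame: the origin (TCP) lies midway between the tips of the shut fingers; the grasp point (between the pads) lies 19 mm behind it; z points along the fingers, y is the direction in which the jaws open and shut (so a half turn about z gives the same grasp; the last joint's range is limited). The gripper opens to 88 mm and grips with 3 to 60 N. Pads are 20 mm wide; open, the fingers measure 115 mm over their backs; the gripper's body (75 mm by 178 mm) begins 61 mm behind the grasp point.
Start: joints at [1.002, 0.359, 1.51, -0, 1.272, -0.115], TCP at [263.018, 539.243, 222.623] pointing down, gripper open.
Joint ranges: [-2.97, 2.97], [-1.01, 2.36], [0.21, 2.38], [-0.96, 4.11], [0.2, 2.71], [-2.98, 2.98]. Speed limits (rad/s): [2.39, 2.39, 3.14, 3.14, 3.14, 3.14].

INTERFACE

Orientations are given as a unit quaternion [x, y, z, w].
In Python, from rig import r, imaging, order gives the robot as it stands.
- The arm moves only by the shell command python3 -m creep 'ROWS'. ROWS is JSON, a list of rows, each a list of 7 numbers: the shift along the tool's x, y, z in cm, then the turn, a rotation vector about the tool's x, y, z in rad, then the opening, from -1 (shut) to 1 (fully open), so that 0 is half open. A call has 1 to 12 rows; each row shifts and turns the pose as measured when the row begins, along the tool's axes as they then stand; what a row does not reach is not made up. A row lasts 1/12 s, in which the tool goes at most 41.7 mm and 7.16 degrees, less where a joint would pass 70% of its speed; a pose out of reach is approached as far as the arm can. A call with a gripper value outside its range is refused whole. The fingers move at their own pace and stop on an object; the grip force is fixed at half the most. Time passes only in rows, so rows that do not move let the fingers close. It gives the time, the measured TCP pose, the force and the opening at its end, in the units of the state.
- r.get_obs(): the state, without advancing time (a new reading comes with each control period).
- imaging.capture(name): name is "scene" or "top" or "wrist"; returns a dict with "image" (420x560x3 uint8, red, green, blue), "range_z" (420x560 float32, mm along the optical axis (not along the pixel's ray), 0 where there is no reading), "vertical_fov" (degrees; the focal length in pixels is half the picture's height over the tangent of half this angle, whatever the lens; pixels are square), "cx", "cy" (the principal point, pixels), "extrinsics" (4x4, takes a point from camera to world coordinates). Camera axes: x right, y down, z forward; pixel columns grow to the right and rows downward; lengths in mm; the calibration is good to about 2 mm. A picture is of the moment at which its call begins.
- order.sign_off(): hands the job in, once; it reports no verdict.
The state is a dict: "t": time; "joint_pos": joint angles; "qd": joint speeds; "joint_efforts": joint torques, N m; "tcp_pos": TCP position; "tcp_rot": TCP orientation; "ft_force": force on the tool from outside, world axes, zero at the start; "moment": the same for the moment, N m; "grip_width": finger opening in mm.
Only numpy, scipy, OpenCV 4.12 (cv2) and the standard library are available. Lean on these libraries where they do the work, as an engineer would, in place of code of your own. Each camera call takes 0.05 s, during which the arm holds its last target. There are 200 camera calls.

## Working session

There is one attempt and no reset: what is moved stays moved. The work goes in short steps, Python scripts to look and compute and a shell command to move; the robot and the scene stay as the last step left them, time stands still between calls to the robot, and variables do not carry over. Pictures are saved under pics/ and viewed, about 12 in all and at most 16, crops included, and the job is handed in when it is done.

```bash
ls; mkdir -p pics; cat > h.py <<'E'
import numpy as np, cv2
from rig import r, imaging, order
def cap(n,save=None):
    d=imaging.capture(n)
    if save: cv2.imwrite(f'pics/{save}.png',cv2.cvtColor(d['image'],cv2.COLOR_RGB2BGR))
    return d
def cloud(d):
    z=d['range_z'].astype(float);h,w=z.shape
    f=h/2/np.tan(np.radians(d['vertical_fov'])/2)
    u,v=np.meshgrid(np.arange(w),np.arange(h))
    P=np.stack([(u-d['cx'])*z/f,(v-d['cy'])*z/f,z],-1)
    E=np.array(d['extrinsics']);W=P@E[:3,:3].T+E[:3,3]
    W[z<=0]=np.nan
    return W
E
python3 - <<'E'
from h import *
for n in('top','scene'):
    d=cap(n,n+'0'); W=cloud(d); np.save(n+'0.npy',W); print(n,d['vertical_fov'],np.round(d['extrinsics'],3).tolist())
print(r.get_obs())
E
```

```text
pics
top 53.600547680791394 [[-0.015, -0.986, 0.164, 354.186], [-1.0, 0.019, 0.022, -28.167], [-0.025, -0.163, -0.986, 1084.858], [0.0, 0.0, 0.0, 1.0]]
scene 51.784363920926374 [[0.875, 0.249, -0.414, 944.1], [0.483, -0.492, 0.725, -752.849], [-0.023, -0.835, -0.55, 606.556], [0.0, 0.0, 0.0, 1.0]]
{'t': 0.1, 'joint_pos': array([ 1.00189175e+00,  3.59401698e-01,  1.51131689e+00,  2.15995192e-05,
        1.27250518e+00, -1.15089681e-01]), 'qd': array([ 8.24811428e-04, -1.09910780e-03, -2.07339415e-03,  3.35875435e-04,
        1.52035376e-03,  5.77576520e-05]), 'joint_efforts': array([-4.80478902e-04, -5.16360319e+01, -2.71408671e+01,  6.73912838e-02,
        2.78200099e-02, -3.11623103e-05]), 'tcp_pos': array([262.6962213 , 538.74534623, 221.91506304]), 'tcp_rot': array([ 2.24968352e-01,  9.74365730e-01, -7.64864348e-04, -2.83235290e-04]), 'ft_force': array([-0.36708193, -0.12435742, -0.30901258]), 'moment': array([ 0.0043282 , -0.0287329 , -0.02056459]), 'grip_width': 88.23169660362005}
```

View pics/top0.png

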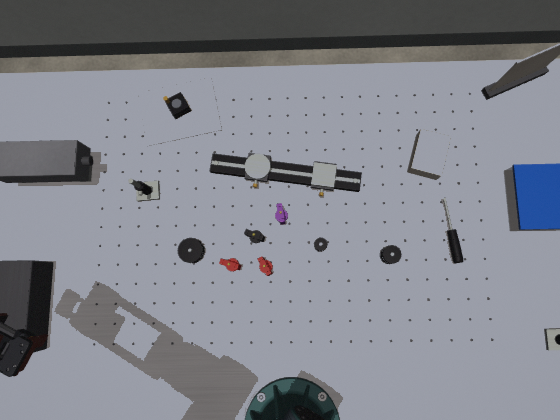

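View pics/scene0.png

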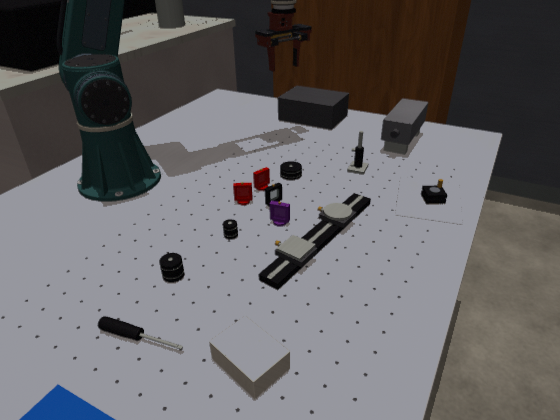

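Top view: round seat (258,166), square seat (324,176), wide riser (190,250), middle riser (391,254), narrow riser (320,244). The black lens mount is at (256,236), with red (232,264), red (266,266) and purple (281,213) decoys around it. The post holder is at (147,188), the screwdriver at (455,240) and the box at about (430,155).

```bash
python3 - <<'E'
from h import *
W=np.load('top0.npy')
def blob(n,u,v,s,lo,hi):
    R=W[v-s:v+s+1,u-s:u+s+1].reshape(-1,3); R=R[(R[:,2]>lo)&(R[:,2]<hi)]
    if len(R)<5: print(n,len(R)); return
    P=R[:,:2].astype(np.float32); c,rad=cv2.minEnclosingCircle(P); b=cv2.minAreaRect(P)
    print(n,len(R),'z',np.round(np.percentile(R[:,2],[5,50,95]),1),'circ',np.round(c,1),round(rad,1),'rect',np.round(b[0],1),np.round(b[1],1),round(b[2],1),'mean',P.mean(0).round(1))
blob('wide',190,250,18,24,36)
blob('mid',391,254,16,36,52)
blob('nar',320,244,12,28,44)
blob('lens',256,236,14,45,70)
blob('red1',232,264,14,40,70);blob('red2',266,266,14,40,70);blob('pur',281,213,14,40,70)
blob('seat',258,166,20,36,46)
blob('sq',324,176,20,36,46)
blob('post',143,188,20,20,140)
blob('rail',286,171,85,14,22)
blob('box',430,155,40,35,55)
blob('drv',455,240,40,8,40)
E
```

```text
wide 498 z [27.  31.  34.2] circ [432.9 252. ] 31.9 rect [432.4 251.6] [61.2 61.4] 89.0 mean [432.4 251.4]
mid 275 z [41.1 44.8 48.4] circ [ 413.2 -255.2] 22.9 rect [ 413.5 -255.2] [44.1 44.4] 41.0 mean [ 413.2 -254.9]
nar 144 z [33.2 36.7 40.1] circ [442.1 -80.3] 17.1 rect [442.5 -79.6] [30.3 33.3] 89.1 mean [441.7 -79.9]
lens 113 z [54.4 57.  60.4] circ [467.4  86.2] 24.2 rect [466.7  86.5] [48. 14.] 69.4 mean [466.5  86. ]
red1 116 z [53.  57.1 60. ] circ [395.  147.6] 24.2 rect [394.9 147.8] [47.8 13.8] 70.0 mean [394.8 147.3]
red2 117 z [52.3 56.7 59.8] circ [389.3  59.8] 24.4 rect [388.7  60.8] [48.  14.3] 29.6 mean [388.6  60.2]
pur 109 z [53.3 57.2 60.2] circ [521.3  18.3] 24.6 rect [521.3  19.2] [48.6 13.6] 9.7 mean [520.2  19. ]
seat 520 z [37.2 41.  43.9] circ [647.2  81.1] 36.0 rect [645.9  79.9] [65.4 66.4] 88.9 mean [646.3  78.9]
sq 536 z [37.4 40.8 44.2] circ [622.4 -93.1] 42.3 rect [621.4 -93.2] [60. 64.] 80.7 mean [620.2 -92.9]
post 192 z [ 29.5  69.  119.9] circ [589.3 373.6] 16.7 rect [589.8 375.2] [22.1 33.4] 73.0 mean [590.7 371.2]
rail 1817 z [15.7 18.9 21.5] circ [537.1  23.1] 235.1 rect [525.4  24.9] [399.9 276. ] 81.1 mean [633.2  11.7]
box 1343 z [42.1 46.  49.3] circ [ 673.1 -368.8] 67.2 rect [ 672.2 -369. ] [ 80.9 112.1] 73.1 mean [ 671.1 -368.2]
drv 424 z [13.8 23.3 28.3] circ [ 471.7 -416.4] 81.6 rect [ 472.4 -443.5] [161.8  77.1] 1.5 mean [ 446.3 -418. ]
```

```bash
cat > go.py <<'E'
import sys
from h import *
from scipy.spatial.transform import Rotation as R
# usage: go.py x y z yaw_deg(of jaw axis) -> shift (cm, tool axes), turn (rotvec, tool axes)
x,y,z,yaw=map(float,sys.argv[1:])
o=r.get_obs(); p=np.array(o['tcp_pos']); Rm=R.from_quat(o['tcp_rot'])
a=np.radians(yaw); best=None
for s in(0,np.pi):
    b=a+s; Y=np.array([np.cos(b),np.sin(b),0]); Z=np.array([0,0,-1.]); X=np.cross(Y,Z)
    rv=(Rm.inv()*R.from_matrix(np.stack([X,Y,Z],1))).as_rotvec()
    if best is None or np.linalg.norm(rv)<np.linalg.norm(best): best=rv
s=Rm.inv().apply(np.array([x,y,z])-p)/10
print('t',round(o['t'],2),'tcp',p.round(1),'w',round(o['grip_width'],1),'F',np.round(o['ft_force'],1),'j',np.round(o['joint_pos'],2))
print('shift cm',s.round(2),'turn',best.round(3))
E
python3 go.py 432.5 251.7 140 64
```

```text
t 0.1 tcp [262.7 538.7 221.9] w 88.2 F [-0.4 -0.1 -0.3] j [ 1.    0.36  1.51  0.    1.27 -0.12]
shift cm [-27.85 -18.34   8.22] turn [-0.002 -0.    -0.   ]
```

```bash
python3 -m creep '[[-2.8,-1.8,0.8,0,0,0,1],[-2.8,-1.8,0.8,0,0,0,1],[-2.8,-1.8,0.8,0,0,0,1],[-2.8,-1.8,0.8,0,0,0,1],[-2.8,-1.8,0.8,0,0,0,1],[-2.8,-1.8,0.8,0,0,0,1],[-2.8,-1.8,0.8,0,0,0,1],[-2.8,-1.8,0.8,0,0,0,1],[-2.8,-1.8,0.8,0,0,0,1],[-2.8,-1.8,0.8,0,0,0,1],[0,0,0,0,0,0,1]]'; python3 go.py 432.5 251.7 60 64
```

```text
t: 1.02
tcp_pos: [440.0, 244.9, 135.5]
tcp_rot: [0.221, 0.975, -0.0, -0.001]
ft_force: [-0.2, -0.4, -0.6]
grip_width: 87.8
t 1.02 tcp [440.  244.9 135.5] w 87.8 F [-0.2 -0.4 -0.6] j [ 0.37  0.33  1.82  0.    1.   -0.76]
shift cm [0.95 0.3  7.55] turn [-0.001 -0.003  0.008]
```

```bash
python3 -m creep '[[0.5,0.2,2,0,0,0,1],[0.4,0.1,2,0,0,0,1],[0,0,2,0,0,0,1],[0,0,1.5,0,0,0,1],[0,0,0,0,0,0,1]]'; python3 go.py 432.5 251.7 6 64; python3 - <<'E'
from h import *
d=cap('wrist','w1'); W=cloud(d); m=(abs(W[...,2]-31)<6)
P=W[m][:,:2].astype(np.float32); print(len(P),np.nanmean(P,0),cv2.minEnclosingCircle(P))
E
```

```text
t: 1.43
tcp_pos: [434.6, 250.1, 58.1]
tcp_rot: [0.225, 0.974, 0.0, -0.001]
ft_force: [-0.3, -0.5, -0.3]
grip_width: 87.7
t 1.43 tcp [434.6 250.1  58.1] w 87.7 F [-0.3 -0.5 -0.3] j [ 0.38  0.44  1.89  0.    0.81 -0.74]
shift cm [0.25 0.05 5.21] turn [ 0.    -0.002 -0.   ]
7142 [428.96082 247.07837] ((407.36688232421875, 171.42678833007812), 118.3476791381836)
```

View pics/w1.png

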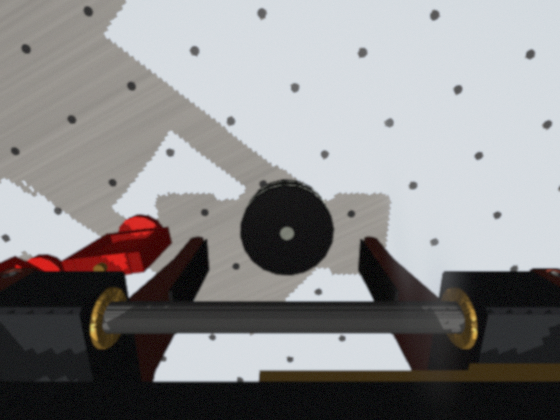

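The wrist view shows the wide riser at (287,228), centred between the fingers at about (203,245) and (365,245). I'll descend and close.

```bash
python3 -m creep '[[0.2,0,1.5,0,0,0,1],[0,0,1.5,0,0,0,1],[0,0,1.3,0,0,0,1],[0,0,0.7,0,0,0,1],[0,0,0,0,0,0,-1],[0,0,0,0,0,0,-1],[0,0,0,0,0,0,-1],[0,0,0,0,0,0,-1],[0,0,0,0,0,0,-1],[0,0,0,0,0,0,-1]]'; python3 go.py 646 79.5 100 64
```

```text
t: 2.32
tcp_pos: [437.3, 255.5, 15.1]
tcp_rot: [0.224, 0.975, 0.004, 0.003]
ft_force: [0.1, 0.3, -2.9]
grip_width: 62.8
t 2.32 tcp [437.3 255.5  15.1] w 62.8 F [ 0.1  0.3 -2.9] j [ 0.39  0.51  1.92  0.    0.7  -0.73]
shift cm [-26.5   -6.65  -8.42] turn [0.009 0.005 0.002]
```

```bash
python3 -m creep '[[0,0,0,0,0,0,1],[0,0,0,0,0,0,1],[0,0,0,0,0,0,1]]';python3 -m creep '[[0,0,0.5,0,0,0,1],[0,0,0.4,0,0,0,1]]';python3 -m creep '[[0,0,0,0,0,0,-1],[0,0,0,0,0,0,-1],[0,0,0,0,0,0,-1]]';python3 -m creep '[[0,0,0,0,0,0,-1],[0,0,0,0,0,0,-1],[0,0,0,0,0,0,-1]]'; python3 go.py 646 79.5 100 64
```

```text
t: 2.57
tcp_pos: [438.1, 255.8, 16.0]
tcp_rot: [0.224, 0.975, 0.004, 0.004]
ft_force: [0.8, 0.4, 1.0]
grip_width: 80.1
t: 2.73
tcp_pos: [439.3, 256.3, 7.5]
tcp_rot: [0.224, 0.975, 0.005, 0.005]
ft_force: [0.1, -0.3, -0.3]
grip_width: 87.4
t: 2.98
tcp_pos: [438.6, 256.0, 6.1]
tcp_rot: [0.224, 0.975, 0.005, 0.004]
ft_force: [-0.2, 0.1, -0.1]
grip_width: 71.3
t: 3.23
tcp_pos: [438.4, 255.9, 6.0]
tcp_rot: [0.224, 0.975, 0.004, 0.004]
ft_force: [-0.6, 1.0, -1.1]
grip_width: 63.8
t 3.23 tcp [438.4 255.9   6. ] w 63.8 F [-0.6  1.  -1.1] j [ 0.39  0.53  1.92  0.    0.68 -0.73]
shift cm [-26.43  -6.7   -9.31] turn [0.01  0.006 0.002]
```

```bash
python3 -m creep '[[0,0,-1.5,0.01,0.006,0,-1],[0,0,-3,0,0,0,-1],[-1,-0.3,-3,0,0,0,-1],[-3,-0.8,-2.2,0,0,0,-1],[-3.5,-0.8,0,0,0,0,-1],[-3.5,-0.8,0,0,0,0,-1],[-3.5,-0.8,0,0,0,0,-1],[-3.5,-0.8,0,0,0,0,-1],[-3.5,-0.8,0,0,0,0,-1],[-3,-0.8,0,0,0,0,-1],[-1.3,-0.2,0,0,0,0,-1],[0,0,0,0,0,0,-1]]'; python3 go.py 649.1 78 60 64
python3 - <<'E'
from h import *
d=cap('wrist','w2'); W=cloud(d); np.save('w2.npy',W)
o=r.get_obs();p=o['tcp_pos'];m=(abs(W[...,2]-(p[2]+24))<5)&(np.hypot(W[...,0]-p[0],W[...,1]-p[1])<40)
P=W[m][:,:2].astype(np.float32); c,rad=cv2.minEnclosingCircle(P); print(len(P),P.mean(0),c,rad,p)
E
```

```text
t: 4.23
tcp_pos: [646.6, 78.7, 102.6]
tcp_rot: [0.222, 0.975, -0.003, -0.004]
ft_force: [0.8, 0.8, -1.8]
grip_width: 63.5
t 4.23 tcp [646.6  78.7 102.6] w 63.5 F [ 0.8  0.8 -1.8] j [ 0.02  0.55  1.51 -0.01  1.09 -1.1 ]
shift cm [-0.28  0.08  4.25] turn [-0.008 -0.006  0.006]
10572 [639.0129   83.14372] (637.4776000976562, 83.03070068359375) 38.795684814453125 [645.21588135  79.39744473 102.38217485]
```

View pics/w2.png

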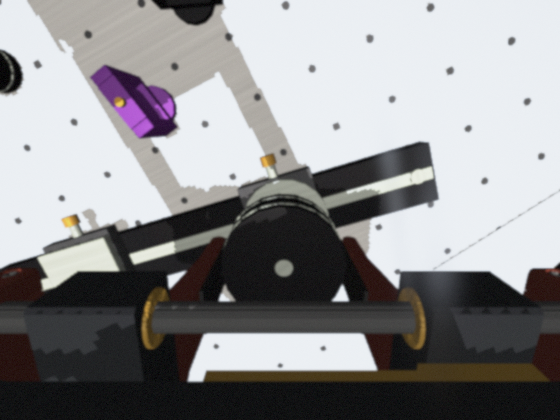

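The riser is gripped level, with the round seat beneath it. Its centre mark is at (284,268), so I'll locate that in the world frame.

```bash
python3 - <<'E'
from h import *
W=np.load('w2.npy'); print(np.nanmedian(W[262:275,278:291].reshape(-1,3),0), W[210,284],W[268,284], W[285,284])
c=W[268,240:330]; print(c[::10].round(1))
E
python3 go.py 649.1 78 60 64
```

```text
[644.09007333  81.07961565 125.60098681] [616.80004322  94.12809152 125.31843772] [643.90740018  81.15382732 125.87218458] [653.00471855  76.79228337 124.81966669]
[[634.4  61.2 125.9]
 [636.6  65.7 125.8]
 [639.   70.1 125.2]
 [641.2  74.6 125. ]
 [643.4  79.2 125.1]
 [645.5  83.8 125.3]
 [647.7  88.3 125.2]
 [649.4  93.  126.2]
 [652.6  97.3 123.9]]
t 4.28 tcp [645.2  79.4 102.4] w 63.7 F [ 0.9  0.1 -3. ] j [ 0.02  0.55  1.51 -0.    1.09 -1.1 ]
shift cm [-0.44  0.08  4.23] turn [-0.008 -0.007  0.006]
```

```bash
python3 -m creep '[[-0.25,0,1.5,-0.008,-0.007,0.006,-1],[0,0,1.5,0,0,0,-1],[0,0,1,0,0,0,-1],[0,0,0,0,0,0,-1]]'; python3 go.py 647.7 78.1 46 64
```

```text
t: 4.62
tcp_pos: [641.9, 81.3, 60.3]
tcp_rot: [0.225, 0.974, 0.0, -0.003]
ft_force: [-0.2, -0.7, -3.8]
grip_width: 63.4
t 4.62 tcp [641.9  81.3  60.3] w 63.4 F [-0.2 -0.7 -3.8] j [ 0.02  0.6   1.55  0.    1.   -1.1 ]
shift cm [-0.67 -0.03  1.42] turn [-0.001 -0.005  0.001]
```

```bash
python3 -m creep '[[-0.5,0,0.3,0,-0.003,0,-1],[-0.3,0,0.3,0,0,0,-1],[0,0,0,0,0,0,-1]]'; python3 go.py 647.7 78.1 46 64
```

```text
t: 4.87
tcp_pos: [646.7, 79.8, 53.7]
tcp_rot: [0.223, 0.975, -0.001, -0.003]
ft_force: [0.2, -0.4, -2.2]
grip_width: 63.9
t 4.87 tcp [646.7  79.8  53.7] w 63.9 F [ 0.2 -0.4 -2.2] j [ 0.02  0.61  1.54  0.    0.99 -1.1 ]
shift cm [-0.17 -0.11  0.77] turn [-0.002 -0.005  0.004]
```

```bash
python3 -m creep '[[-0.2,-0.1,0.4,-0.002,-0.005,0,-1],[-0.1,0,0.25,0,0,0,-1],[0,0,0,0,0,0,-1]]'; python3 go.py 647.7 78.1 46 64
```

```text
t: 5.12
tcp_pos: [650.3, 77.9, 48.0]
tcp_rot: [0.223, 0.975, 0.0, 0.001]
ft_force: [-0.2, -0.0, -2.1]
grip_width: 63.6
t 5.12 tcp [650.3  77.9  48. ] w 63.6 F [-0.2 -0.  -2.1] j [ 0.01  0.62  1.55 -0.    0.97 -1.11]
shift cm [ 0.24 -0.09  0.2 ] turn [0.001 0.003 0.004]
```

```bash
python3 -m creep '[[0.2,0,0.1,0,0,0,-1],[0,0,0.1,0,0,0,-1],[0,0,0,0,0,0,-1]]'; python3 go.py 647.7 78.1 46 64
```

```text
t: 5.37
tcp_pos: [648.8, 78.7, 46.3]
tcp_rot: [0.223, 0.975, 0.0, 0.002]
ft_force: [-0.6, -0.2, -2.2]
grip_width: 64.0
t 5.37 tcp [648.8  78.7  46.3] w 64.0 F [-0.6 -0.2 -2.2] j [ 0.02  0.62  1.55 -0.    0.97 -1.11]
shift cm [ 0.07 -0.1   0.03] turn [0.002 0.003 0.004]
```

```bash
python3 -m creep '[[0.05,-0.05,0.1,0,0.002,0,-1],[0,0,0.1,0,0,0,-1]]'; python3 -m creep '[[0,0,0,0,0,0,1],[0,0,0,0,0,0,1],[0,0,0,0,0,0,1],[0,0,0,0,0,0,1],[0,0,0,0,0,0,1]]'; python3 go.py 413.4 -255.1 150 0
```

```text
t: 5.53
tcp_pos: [648.7, 78.7, 46.1]
tcp_rot: [0.223, 0.975, 0.001, 0.001]
ft_force: [-4.2, -0.5, 8.5]
grip_width: 63.7
t: 5.95
tcp_pos: [650.4, 78.5, 47.9]
tcp_rot: [0.223, 0.975, 0.001, 0.003]
ft_force: [-0.6, -0.2, 0.2]
grip_width: 87.6
t 5.95 tcp [650.4  78.5  47.9] w 87.6 F [-0.6 -0.2  0.2] j [ 0.01  0.62  1.55  0.    0.97 -1.11]
shift cm [  6.76 -40.31 -10.42] turn [0.007 0.003 1.121]
```

```bash
python3 -m creep '[[0,0,-3,0,0,0,1],[0,0,-3.5,0,0,0,1],[0,0,-3.5,0,0,0,1],[0,0,-2,0,0,0,1],[0,0,0,0,0,0,1]]'; python3 - <<'E'
from h import *
d=cap('wrist'); W=cloud(d); np.save('w3.npy',W)
m=(abs(W[...,2]-70.5)<5)&(np.hypot(W[...,0]-646,W[...,1]-79)<45)
P=W[m][:,:2].astype(np.float32); c,rad=cv2.minEnclosingCircle(P); print(len(P),P.mean(0),c,rad)
E
python3 go.py 413.4 -255.1 150 64
```

```text
t: 6.37
tcp_pos: [647.6, 78.3, 169.3]
tcp_rot: [0.223, 0.975, 0.001, -0.0]
ft_force: [-0.1, 1.0, -1.1]
grip_width: 88.1
3749 [644.8314   81.17092] (645.793701171875, 80.86600494384766) 31.96120262145996
t 6.42 tcp [647.1  78.2 167.8] w 88.1 F [ 0.7  0.3 -0. ] j [ 0.01  0.48  1.45  0.    1.21 -1.11]
shift cm [  6.53 -40.18   1.77] turn [ 0.    -0.002  0.003]
```

```bash
python3 -m creep '[[0.6,-3.6,0,0,0,0,1],[0.6,-3.6,0.2,0,0,0,1],[0.6,-3.6,0.2,0,0,0,1],[0.6,-3.6,0.2,0,0,0,1],[0.6,-3.6,0.2,0,0,0,1],[0.6,-3.6,0.2,0,0,0,1],[0.6,-3.6,0.2,0,0,0,1],[0.6,-3.6,0.2,0,0,0,1],[0.6,-3.6,0.2,0,0,0,1],[0.6,-3.6,0.2,0,0,0,1],[0.4,-3.6,0,0,0,0,1],[0,0,0,0,0,0,1]]'; python3 go.py 413.4 -255.1 70 64
```

```text
t: 7.42
tcp_pos: [400.6, -256.8, 130.9]
tcp_rot: [0.219, 0.976, 0.004, -0.009]
ft_force: [-0.0, -0.6, -0.5]
grip_width: 88.1
t 7.42 tcp [ 400.6 -256.8  130.9] w 88.1 F [-0.  -0.6 -0.5] j [-0.71  0.31  1.86 -0.    0.99 -1.84]
shift cm [-1.2   0.68  6.07] turn [ 0.003 -0.02   0.011]
```

```bash
python3 -m creep '[[-0.6,0.4,1.5,0.003,-0.02,0.01,1],[-0.6,0.3,1.5,0,0,0,1],[0,0,1.5,0,0,0,1],[0,0,1,0,0,0,1],[0,0,0,0,0,0,1]]'; cat > wr.py <<'E'
import sys
from h import *
x,y,z,R=map(float,sys.argv[1:])
W=cloud(cap('wrist'))
m=(abs(W[...,2]-z)<5)&(np.hypot(W[...,0]-x,W[...,1]-y)<R)
P=W[m][:,:2].astype(np.float32); c,rad=cv2.minEnclosingCircle(P); print(len(P),'mean',P.mean(0).round(1),'circ',np.round(c,1),round(rad,1),'rect',cv2.minAreaRect(P))
E
python3 wr.py 413.4 -255.1 45 32; python3 go.py 413.4 -255.1 10 64
```

```text
t: 7.83
tcp_pos: [409.9, -254.8, 68.3]
tcp_rot: [0.229, 0.973, 0.002, -0.003]
ft_force: [0.0, -0.3, -0.7]
grip_width: 88.2
3449 mean [ 412.7 -254.2] circ [ 413.5 -254.8] 23.2 rect ((413.52545166015625, -254.46409606933594), (45.52621078491211, 45.31228256225586), 78.254150390625)
t 7.88 tcp [ 409.9 -254.6   68.8] w 88.3 F [-0.6 -0.  -0.3] j [-0.7   0.4   1.92  0.    0.83 -1.81]
shift cm [-0.38  0.1   5.87] turn [ 0.002 -0.007 -0.008]
```

```bash
python3 -m creep '[[-0.3,0.1,1.5,0.002,-0.007,-0.008,1],[-0.1,0,1.5,0,0,0,1],[0,0,1.5,0,0,0,1],[0,0,0.8,0,0,0,1],[0,0,0,0,0,0,1]]'; python3 go.py 413.4 -255.1 12 64
```

```text
t: 8.3
tcp_pos: [415.2, -253.9, 14.4]
tcp_rot: [0.224, 0.975, 0.0, 0.001]
ft_force: [0.4, -0.3, -0.2]
grip_width: 88.0
t 8.3 tcp [ 415.2 -253.9   14.4] w 88.0 F [ 0.4 -0.3 -0.2] j [-0.69  0.5   1.95  0.    0.68 -1.81]
shift cm [ 0.11 -0.18  0.24] turn [0.001 0.001 0.002]
```

```bash
python3 -m creep '[[0.1,-0.2,0.2,0,0,0,-1],[0,0,0,0,0,0,-1],[0,0,0,0,0,0,-1],[0,0,0,0,0,0,-1],[0,0,0,0,0,0,-1],[0,0,0,0,0,0,-1],[0,0,0,0,0,0,-1],[0,0,0,0,0,0,-1],[0,0,0,0,0,0,-1]]'; python3 go.py 413.4 -255.1 160 64
```

```text
t: 9.05
tcp_pos: [414.8, -256.2, 15.4]
tcp_rot: [0.224, 0.975, -0.001, 0.002]
ft_force: [0.1, 0.5, -1.8]
grip_width: 45.3
t 9.05 tcp [ 414.8 -256.2   15.4] w 45.3 F [ 0.1  0.5 -1.8] j [-0.7   0.5   1.96  0.    0.68 -1.82]
shift cm [  0.1    0.04 -14.46] turn [-0.     0.005  0.002]
```

```bash
python3 -m creep '[[0,0,-2,0,0.005,0,-1],[0,0,-3.5,0,0,0,-1],[0,0,-3.5,0,0,0,-1],[0,0,-3.5,0,0,0,-1],[0,0,-1,0,0,0,-1],[0,0,0,0,0,0,-1]]'; python3 go.py 646 80.5 150 64
```

```text
t: 9.55
tcp_pos: [412.3, -254.2, 153.7]
tcp_rot: [0.224, 0.975, 0.002, -0.004]
ft_force: [0.1, -0.2, -2.3]
grip_width: 45.5
t 9.55 tcp [ 412.3 -254.2  153.7] w 45.5 F [ 0.1 -0.2 -2.3] j [-0.69  0.28  1.83 -0.    1.04 -1.81]
shift cm [-6.4  40.32  0.39] turn [ 0.002 -0.009  0.002]
```

```bash
python3 -m creep '[[-0.6,3.6,0,0.002,-0.009,0,-1],[-0.6,3.6,-0.1,0,0,0,-1],[-0.6,3.6,-0.1,0,0,0,-1],[-0.6,3.6,-0.1,0,0,0,-1],[-0.6,3.6,-0.1,0,0,0,-1],[-0.6,3.6,-0.1,0,0,0,-1],[-0.6,3.6,-0.1,0,0,0,-1],[-0.6,3.6,-0.1,0,0,0,-1],[-0.6,3.6,-0.1,0,0,0,-1],[-0.6,3.6,0,0,0,0,-1],[-0.3,3.4,0,0,0,0,-1],[0,0,0,0,0,0,-1]]'; python3 go.py 646 80.5 110 64
```

```text
t: 10.55
tcp_pos: [645.2, 85.9, 145.4]
tcp_rot: [0.229, 0.973, -0.002, -0.007]
ft_force: [0.6, 0.1, -1.0]
grip_width: 45.7
t 10.55 tcp [645.2  85.9 145.4] w 45.7 F [ 0.6  0.1 -1. ] j [ 0.03  0.51  1.47 -0.    1.18 -1.08]
shift cm [-0.35 -0.43  3.53] turn [-0.006 -0.012 -0.008]
```

Check where the held riser sits relative to the TCP (top disc centre, with the wrist camera).

```bash
python3 -m creep '[[-0.3,-0.4,1.2,-0.006,-0.012,-0.008,-1],[-0.1,0,1.2,0,0,0,-1],[0,0,0,0,0,0,-1]]'; python3 - <<'E'
from h import *
d=cap('wrist','w4'); W=cloud(d); np.save('w4.npy',W); o=r.get_obs(); p=o['tcp_pos']; print(p,o['tcp_rot'])
for v in range(200,310,10): print(v,W[v,284].round(1))
E
python3 go.py 646 80.5 100 64
```

```text
t: 10.8
tcp_pos: [645.6, 83.3, 115.3]
tcp_rot: [0.222, 0.975, -0.001, -0.002]
ft_force: [-0.4, 0.5, -2.3]
grip_width: 45.5
[645.45876925  83.12453858 115.96414358] [ 2.22393265e-01  9.74953339e-01 -8.53472464e-04 -2.54852933e-03]
200 [626.1  93.7  69.9]
210 [624.1  94.6 104.5]
220 [623.9  94.8 125.1]
230 [624.3  94.6 139.8]
240 [628.3  92.6 141.3]
250 [632.1  90.8 143.5]
260 [636.9  88.5 143.3]
270 [641.4  86.3 143.8]
280 [646.7  83.8 142.9]
290 [651.8  81.4 142.6]
300 [656.5  79.1 143.3]
t 10.85 tcp [645.5  83.1 116. ] w 45.5 F [-0.4 -0.3 -2.2] j [ 0.02  0.54  1.5  -0.    1.11 -1.1 ]
shift cm [-0.17 -0.21  1.6 ] turn [-0.003 -0.005  0.005]
```

View pics/w4.png

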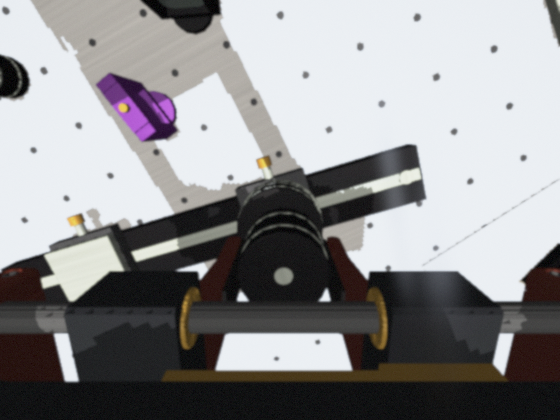

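The middle riser is held upright, with its centre mark at (283,276), about (644.5,84.8). I'll lower it with the TCP at about (646.4,79.3).

```bash
python3 -m creep '[[-0.25,-0.3,1,-0.003,-0.005,0.005,-1],[-0.1,0,0.7,0,0,0,-1],[0,0,0,0,0,0,-1]]'; python3 go.py 646.4 79.3 86 64
```

```text
t: 11.1
tcp_pos: [645.9, 77.2, 97.4]
tcp_rot: [0.226, 0.974, -0.0, -0.001]
ft_force: [-0.6, -0.2, -2.2]
grip_width: 45.5
t 11.1 tcp [645.9  77.2  97.4] w 45.5 F [-0.6 -0.2 -2.2] j [ 0.01  0.55  1.52 -0.    1.07 -1.1 ]
shift cm [0.04 0.22 1.14] turn [-0.001 -0.002 -0.002]
```

```bash
python3 -m creep '[[0,0.1,0.5,0,0,0,-1],[0,0.05,0.3,0,0,0,-1],[0,0,0,0,0,0,-1]]'; python3 go.py 646.4 79.3 86 64
```

```text
t: 11.35
tcp_pos: [646.4, 77.6, 89.4]
tcp_rot: [0.227, 0.974, -0.0, -0.001]
ft_force: [0.1, -1.0, -1.2]
grip_width: 45.6
t 11.35 tcp [646.4  77.6  89.4] w 45.6 F [ 0.1 -1.  -1.2] j [ 0.01  0.56  1.52 -0.    1.06 -1.1 ]
shift cm [0.08 0.15 0.34] turn [-0.001 -0.003 -0.004]
```

```bash
python3 -m creep '[[0.05,0.15,0.2,0,-0.003,0,-1],[0,0,0.1,0,0,0,-1]]';python3 -m creep '[[0,0,0.1,0,0,0,-1],[0,0,0,0,0,0,-1]]'; python3 go.py 646.4 79.3 86 64
```

```text
t: 11.52
tcp_pos: [647.2, 79.2, 86.9]
tcp_rot: [0.227, 0.974, -0.001, 0.001]
ft_force: [0.4, 0.1, -0.7]
grip_width: 45.2
t: 11.68
tcp_pos: [647.5, 79.5, 86.1]
tcp_rot: [0.227, 0.974, -0.001, 0.001]
ft_force: [0.6, -0.4, -1.5]
grip_width: 45.6
t 11.68 tcp [647.5  79.5  86.1] w 45.6 F [ 0.6 -0.4 -1.5] j [ 0.02  0.57  1.53 -0.    1.04 -1.09]
shift cm [ 0.09 -0.07  0.01] turn [-0.001  0.002 -0.004]
```

```bash
python3 -m creep '[[0,0,0.1,0,0.002,0,-1],[0,0,0.1,0,0,0,-1]]'; python3 -m creep '[[0,0,0,0,0,0,1],[0,0,0,0,0,0,1],[0,0,0,0,0,0,1],[0,0,0,0,0,0,1],[0,0,0,0,0,0,1]]'; python3 go.py 646 79 200 64
```

```text
t: 11.85
tcp_pos: [647.6, 79.7, 85.1]
tcp_rot: [0.227, 0.974, -0.0, 0.0]
ft_force: [-3.5, 0.5, 10.3]
grip_width: 45.5
t: 12.27
tcp_pos: [649.1, 79.8, 86.5]
tcp_rot: [0.227, 0.974, 0.0, 0.002]
ft_force: [0.4, 0.5, 0.1]
grip_width: 75.1
t 12.27 tcp [649.1  79.8  86.5] w 75.1 F [0.4 0.5 0.1] j [ 0.02  0.57  1.52 -0.    1.04 -1.1 ]
shift cm [  0.2   -0.19 -11.35] turn [ 0.001  0.003 -0.004]
```

Contact was felt and the riser released. Retreat, measure, and head for the narrow riser.

```bash
python3 -m creep '[[0,0,-2,0,0,0,1],[0,0,-3.5,0,0,0,1],[0,0,-3.5,0,0,0,1],[0,0,-2.5,0,0,0,1],[0,0,0,0,0,0,1]]'; python3 wr.py 646 79.5 114.5 40; python3 wr.py 646 79.5 71 45; python3 go.py 442.2 -80 170 64
```

```text
t: 12.68
tcp_pos: [646.5, 79.7, 202.5]
tcp_rot: [0.227, 0.974, -0.001, -0.002]
ft_force: [0.5, -0.1, 0.5]
grip_width: 87.9
2079 mean [645.8  81.3] circ [646.4  81.1] 23.0 rect ((646.2071533203125, 81.21942901611328), (45.446746826171875, 44.82701110839844), 3.684113025665283)
981 mean [632.   86.3] circ [645.7  80.8] 31.8 rect ((639.0020141601562, 83.41819763183594), (62.64118194580078, 49.180240631103516), 66.20955657958984)
t 12.78 tcp [644.3  79.6 198.2] w 88.0 F [-0.3 -0.3  0.5] j [ 0.02  0.45  1.42 -0.    1.28 -1.1 ]
shift cm [ 11.05 -23.23   3.02] turn [-0.005 -0.008 -0.004]
```

```bash
python3 -m creep '[[1.4,-2.8,0,0,0,0,1],[1.4,-2.9,0.4,0,0,0,1],[1.4,-2.9,0.6,0,0,0,1],[1.4,-2.9,0.8,0,0,0,1],[1.4,-2.9,1,0,0,0,1],[1.4,-2.9,1.2,0,0,0,1],[1.4,-2.9,1.5,0,0,0,1],[1.2,-2.9,1.5,0,0,0,1],[0,0,1,0,0,0,1],[0,0,0,0,0,0,1]]'; python3 go.py 442.2 -80 70 64
```

```text
t: 13.62
tcp_pos: [421.2, -79.7, 101.5]
tcp_rot: [0.225, 0.974, -0.0, -0.017]
ft_force: [0.3, -0.5, -0.3]
grip_width: 87.8
t 13.62 tcp [421.2 -79.7 101.5] w 87.8 F [ 0.3 -0.5 -0.3] j [-0.34  0.3   1.98 -0.01  0.89 -1.46]
shift cm [-2.    0.92  3.08] turn [-0.008 -0.033 -0.001]
```

```bash
python3 -m creep '[[-0.9,0.4,0.9,-0.008,-0.033,0,1],[-0.8,0.3,0.9,0,0,0,1],[-0.2,0,0.8,0,0,0,1],[0,0,0,0,0,0,1]]'; python3 wr.py 442 -80 37 25; python3 go.py 442.2 -80 12 64
```

```text
t: 13.95
tcp_pos: [437.3, -80.2, 70.8]
tcp_rot: [0.226, 0.974, 0.0, -0.004]
ft_force: [0.8, -0.1, -0.6]
grip_width: 87.8
1693 mean [441.6 -78.6] circ [442.2 -79. ] 17.0 rect ((441.903076171875, -78.98344421386719), (33.34950256347656, 33.248165130615234), 30.589719772338867)
t 14.0 tcp [437.7 -80.3  71.4] w 87.9 F [ 0.2 -0.4 -0.1] j [-0.34  0.36  2.   -0.    0.79 -1.45]
shift cm [-0.44  0.23  5.93] turn [-0.001 -0.007 -0.002]
```

```bash
python3 -m creep '[[-0.3,0.1,1.5,-0.001,-0.007,0,1],[-0.1,0.1,1.5,0,0,0,1],[0,0,1.5,0,0,0,1],[0,0,1,0,0,0,1],[0,0,0,0,0,0,1]]'; python3 go.py 442.6 -80.3 10 64
```

```text
t: 14.42
tcp_pos: [444.6, -79.5, 16.1]
tcp_rot: [0.224, 0.975, -0.0, 0.002]
ft_force: [-0.3, 0.0, -0.4]
grip_width: 87.7
t 14.42 tcp [444.6 -79.5  16.1] w 87.7 F [-0.3  0.  -0.4] j [-0.33  0.47  2.03  0.    0.64 -1.45]
shift cm [ 0.14 -0.16  0.61] turn [0.    0.003 0.001]
```

```bash
python3 -m creep '[[0.15,-0.1,0.4,0,0.003,0,1],[0,0,0.3,0,0,0,0],[0,0,0,0,0,0,-1],[0,0,0,0,0,0,-1],[0,0,0,0,0,0,-1],[0,0,0,0,0,0,-1],[0,0,0,0,0,0,-1],[0,0,0,0,0,0,-1],[0,0,0,0,0,0,-1],[0,0,0,0,0,0,-1]]'; python3 go.py 646.5 79.5 200 64
```

```text
t: 15.25
tcp_pos: [444.7, -79.9, 11.7]
tcp_rot: [0.224, 0.975, -0.0, 0.002]
ft_force: [0.8, -0.2, -0.0]
grip_width: 33.4
t 15.25 tcp [444.7 -79.9  11.7] w 33.4 F [ 0.8 -0.2 -0. ] j [-0.33  0.48  2.04  0.    0.63 -1.45]
shift cm [-11.29  23.16 -18.77] turn [0.001 0.004 0.003]
```

```bash
python3 -m creep '[[0,0,-2,0,0.004,0,-1],[0,0,-3.5,0,0,0,-1],[0,0,-3.5,0,0,0,-1],[0,0,-3.5,0,0,0,-1],[-0.6,1.2,-3.5,0,0,0,-1],[-1,2,-1.5,0,0,0,-1],[-1.4,2.8,0,0,0,0,-1],[-1.4,2.8,0,0,0,0,-1],[-1.4,2.8,0,0,0,0,-1],[-1.4,2.8,0,0,0,0,-1],[-1,2.4,0,0,0,0,-1],[0,0,0,0,0,0,-1]]'; python3 go.py 646.7 79.5 170 64
```

```text
t: 16.25
tcp_pos: [594.0, 41.2, 194.8]
tcp_rot: [0.226, 0.974, 0.002, -0.002]
ft_force: [-0.3, -0.0, -1.1]
grip_width: 33.3
t 16.25 tcp [594.   41.2 194.8] w 33.3 F [-0.3 -0.  -1.1] j [-0.05  0.38  1.55  0.    1.21 -1.17]
shift cm [-3.05  5.75  2.48] turn [ 0.002 -0.004 -0.002]
```

```bash
python3 -m creep '[[-1,1.9,0.5,0,-0.004,0,-1],[-1,1.9,0.6,0,0,0,-1],[-0.9,1.7,0.6,0,0,0,-1],[0,0,0,0,0,0,-1]]'; python3 - <<'E'
from h import *
d=cap('wrist','w5'); W=cloud(d); o=r.get_obs(); p=o['tcp_pos']; print(p)
for v in range(220,306,6): print(v,W[v,284].round(1))
E
python3 go.py 646.7 79.5 140 64
```

```text
t: 16.58
tcp_pos: [643.8, 79.4, 175.5]
tcp_rot: [0.225, 0.974, 0.0, -0.002]
ft_force: [0.6, -0.1, -1.5]
grip_width: 33.7
[642.20396589  78.46089408 175.71502313]
220 [626.9  88.6 168.4]
226 [626.8  88.6 179.7]
232 [626.4  88.8 190.8]
238 [626.9  88.6 197.9]
244 [629.8  87.2 197.7]
250 [632.6  85.8 197.7]
256 [635.5  84.4 198. ]
262 [637.8  83.3 199.4]
268 [641.6  81.4 197.4]
274 [644.2  80.1 198.3]
280 [647.7  78.4 197.4]
286 [650.7  77.  197.6]
292 [653.6  75.6 198. ]
298 [657.2  73.8 197.2]
304 [618.3  92.5 269.3]
t 16.63 tcp [642.2  78.5 175.7] w 33.2 F [-0.8 -0.3 -1. ] j [ 0.01  0.47  1.45  0.    1.23 -1.1 ]
shift cm [-0.38  0.3   3.57] turn [-0.002 -0.005  0.   ]
```

```bash
python3 -m creep '[[-0.4,0.1,1.2,-0.002,-0.005,0,-1],[-0.1,0,1.2,0,0,0,-1],[0,0,0.8,0,0,0,-1],[0,0,0,0,0,0,-1]]'; python3 go.py 647.2 79.4 128 64
```

```text
t: 16.97
tcp_pos: [642.9, 74.5, 142.0]
tcp_rot: [0.225, 0.974, -0.001, -0.002]
ft_force: [-0.7, -0.0, -1.3]
grip_width: 33.3
t 16.97 tcp [642.9  74.5 142. ] w 33.3 F [-0.7 -0.  -1.3] j [ 0.01  0.5   1.49 -0.    1.16 -1.11]
shift cm [-0.18  0.63  1.4 ] turn [-0.003 -0.003 -0.   ]
```

```bash
python3 -m creep '[[-0.1,0.4,0.3,-0.003,-0.003,0,-1],[-0.1,0.3,0.3,0,0,0,-1],[0,0,0,0,0,0,-1]]'; python3 go.py 647.2 79.4 128 64
```

```text
t: 17.22
tcp_pos: [646.2, 79.0, 135.5]
tcp_rot: [0.226, 0.974, -0.0, -0.001]
ft_force: [0.6, 0.3, -0.8]
grip_width: 33.5
t 17.22 tcp [646.2  79.  135.5] w 33.5 F [ 0.6  0.3 -0.8] j [ 0.02  0.51  1.49 -0.    1.15 -1.1 ]
shift cm [-0.07  0.08  0.75] turn [-0.001 -0.002 -0.002]
```

```bash
python3 -m creep '[[0,0,0.3,0,0,0,-1],[0,0,0.2,0,0,0,-1],[0,0,0,0,0,0,-1]]'; python3 -m creep '[[0,0,0.1,0,0,0,-1],[0,0,0.1,0,0,0,-1]]'; python3 go.py 647.2 79.4 126 64
```

```text
t: 17.47
tcp_pos: [646.8, 79.2, 131.0]
tcp_rot: [0.226, 0.974, -0.0, -0.0]
ft_force: [0.0, 0.3, -0.2]
grip_width: 34.0
t: 17.63
tcp_pos: [647.2, 79.3, 129.3]
tcp_rot: [0.226, 0.974, -0.0, 0.0]
ft_force: [-0.8, -0.3, -1.2]
grip_width: 33.6
t 17.63 tcp [647.2  79.3 129.3] w 33.6 F [-0.8 -0.3 -1.2] j [ 0.02  0.52  1.49 -0.    1.13 -1.1 ]
shift cm [0.01 0.01 0.33] turn [ 0.     0.    -0.001]
```

```bash
python3 -m creep '[[0,0,0.1,0,0,0,-1],[0,0,0.1,0,0,0,-1]]'; python3 -m creep '[[0,0,0.1,0,0,0,-1],[0,0,0,0,0,0,-1]]'
```

```text
t: 17.8
tcp_pos: [647.4, 79.3, 127.4]
tcp_rot: [0.226, 0.974, 0.0, 0.0]
ft_force: [-0.6, 0.2, -1.4]
grip_width: 33.7
t: 17.97
tcp_pos: [647.3, 79.3, 126.2]
tcp_rot: [0.226, 0.974, 0.0, 0.0]
ft_force: [-0.0, 0.6, -1.5]
grip_width: 33.6
```

```bash
python3 -m creep '[[0,0,0.1,0,0,0,-1],[0,0,0.1,0,0,0,-1]]'; python3 -m creep '[[0,0,0,0,0,0,1],[0,0,0,0,0,0,1],[0,0,0,0,0,0,1],[0,0,0,0,0,0,1],[0,0,0,0,0,0,1]]'; python3 go.py 467 86 200 69.4
```

```text
t: 18.13
tcp_pos: [647.7, 79.2, 125.7]
tcp_rot: [0.226, 0.974, 0.0, 0.001]
ft_force: [-3.4, -0.1, 10.8]
grip_width: 33.1
t: 18.55
tcp_pos: [648.5, 79.2, 126.7]
tcp_rot: [0.226, 0.974, 0.0, 0.002]
ft_force: [-1.3, -0.2, -0.3]
grip_width: 63.2
t 18.55 tcp [648.5  79.2 126.7] w 63.2 F [-1.3 -0.2 -0.3] j [ 0.02  0.52  1.49 -0.    1.12 -1.1 ]
shift cm [16.57 -7.36 -7.4 ] turn [ 0.001  0.004 -0.096]
```

```bash
python3 -m creep '[[0,0,-2,0,0,0,1],[0,0,-3.5,0,0,0,1],[0,0,-3.5,0,0,0,1],[0,0,-2.5,0,0,0,1],[0,0,0,0,0,0,1]]'; python3 wr.py 646 79.5 150.5 30; python3 wr.py 646 79.5 114.5 38; python3 go.py 467 86 120 69.4
```

```text
t: 18.97
tcp_pos: [645.7, 79.2, 242.2]
tcp_rot: [0.226, 0.974, -0.001, -0.002]
ft_force: [0.9, -1.1, -0.3]
grip_width: 87.9
1094 mean [645.1  81.2] circ [645.6  81. ] 16.9 rect ((645.361572265625, 80.99418640136719), (32.761497497558594, 33.03173828125), 16.83781623840332)
471 mean [637.   86.4] circ [646.3  81.1] 22.7 rect ((641.21630859375, 83.67156219482422), (44.851009368896484, 33.67222213745117), 62.26274490356445)
t 19.07 tcp [643.5  79.1 237.7] w 87.6 F [-0.8 -0.5  0.9] j [ 0.02  0.42  1.37 -0.    1.36 -1.1 ]
shift cm [16.04 -7.08 11.96] turn [-0.005 -0.01  -0.096]
```

```bash
python3 -m creep '[[2.3,-1,0,-0.005,-0.01,-0.03,1],[2.3,-1,0.5,0,0,-0.03,1],[2.3,-1,1.4,0,0,-0.03,1],[2.3,-1,1.6,0,0,0,1],[2.3,-1,1.6,0,0,0,1],[2.3,-1,1.6,0,0,0,1],[1.2,-1,1.6,0,0,0,1],[0,0,1.6,0,0,0,1],[0,0,0.8,0,0,0,1],[0,0,0,0,0,0,1]]'; python3 go.py 467 86 100 69.4
python3 - <<'E'
from h import *
d=cap('wrist','w6'); W=cloud(d)
m=(abs(W[...,2]-57)<5)&(np.hypot(W[...,0]-467,W[...,1]-86)<30)
P=W[m][:,:2].astype(np.float32); print(len(P),cv2.minAreaRect(P))
E
```

```text
t: 19.9
tcp_pos: [455.5, 70.9, 110.1]
tcp_rot: [0.179, 0.984, -0.003, -0.013]
ft_force: [0.3, -0.9, 0.3]
grip_width: 88.1
t 19.9 tcp [455.5  70.9 110.1] w 88.1 F [ 0.3 -0.9  0.3] j [ 0.    0.32  1.91 -0.    0.94 -1.21]
shift cm [-0.57  1.83  0.98] turn [-0.01  -0.025 -0.001]
1139 ((467.2540283203125, 88.11312103271484), (47.44208526611328, 14.58360481262207), 68.30130767822266)
```

View pics/w6.png

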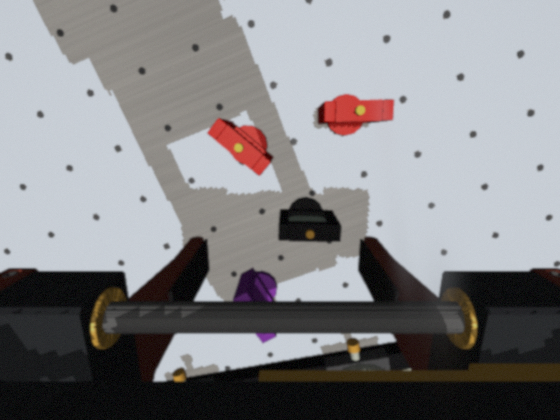

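The black lens mount is at (310,222), its frame parallel to the jaws. The purple mount at (258,290) is clear of the fingers' path.

```bash
python3 -m creep '[[-0.3,0.8,0.2,-0.01,-0.025,0.006,1],[-0.3,0.7,0.2,0,0,0,1],[0,0.3,0.2,0,0,0,1],[0,0,0,0,0,0,1]]'; python3 go.py 467.3 86.5 70 69
```

```text
t: 20.28
tcp_pos: [471.7, 86.4, 104.7]
tcp_rot: [0.182, 0.983, 0.0, 0.001]
ft_force: [-0.0, -0.1, 0.5]
grip_width: 87.7
t 20.28 tcp [471.7  86.4 104.7] w 87.7 F [-0.  -0.1  0.5] j [ 0.04  0.34  1.9   0.    0.9  -1.17]
shift cm [ 0.42 -0.15  3.47] turn [ 0.001  0.002 -0.   ]
```

```bash
python3 -m creep '[[0.2,-0.1,1.2,0,0,0,1],[0.1,0,1.2,0,0,0,1],[0,0,0.8,0,0,0,1],[0,0,0,0,0,0,1]]'; python3 go.py 467.3 86.5 22 69
```

```text
t: 20.62
tcp_pos: [473.7, 87.2, 73.8]
tcp_rot: [0.181, 0.983, 0.001, 0.004]
ft_force: [0.7, 0.3, 0.3]
grip_width: 88.1
t 20.62 tcp [473.7  87.2  73.8] w 88.1 F [0.7 0.3 0.3] j [ 0.04  0.39  1.93 -0.    0.82 -1.17]
shift cm [ 0.61 -0.31  5.18] turn [0.003 0.008 0.002]
```

```bash
python3 -m creep '[[0.5,-0.2,1,0.003,0.008,0,1],[0.3,-0.1,1,0,0,0,1],[0.1,0,0.8,0,0,0,1],[0,0,0,0,0,0,1]]'; python3 go.py 467.3 86.5 22 69
```

```text
t: 20.95
tcp_pos: [465.4, 87.5, 44.8]
tcp_rot: [0.181, 0.983, 0.0, 0.0]
ft_force: [-0.3, -0.2, -0.3]
grip_width: 87.7
t 20.95 tcp [465.4  87.5  44.8] w 87.7 F [-0.3 -0.2 -0.3] j [ 0.04  0.43  1.96  0.    0.74 -1.17]
shift cm [-0.21 -0.03  2.28] turn [0.    0.    0.002]
```

```bash
python3 -m creep '[[-0.1,0,1,0,0,0.002,1],[-0.1,0,0.8,0,0,0,1],[0,0,0.2,0,0,0,1],[0,0,0,0,0,0,1]]'; python3 go.py 467.3 86.5 22 69
```

```text
t: 21.28
tcp_pos: [467.8, 86.7, 24.0]
tcp_rot: [0.182, 0.983, 0.0, 0.0]
ft_force: [0.2, 0.2, 0.3]
grip_width: 87.8
t 21.28 tcp [467.8  86.7  24. ] w 87.8 F [0.2 0.2 0.3] j [ 0.04  0.47  1.97  0.    0.7  -1.17]
shift cm [ 0.04 -0.03  0.2 ] turn [0. 0. 0.]
```

```bash
python3 -m creep '[[0,0,0.2,0,0,0,0.3],[0,0,0,0,0,0,0.3],[0,0,0,0,0,0,-1],[0,0,0,0,0,0,-1],[0,0,0,0,0,0,-1],[0,0,0,0,0,0,-1],[0,0,0,0,0,0,-1],[0,0,0,0,0,0,-1]]'; python3 -m creep '[[0,0,-1,0,0,0,-1],[0,0,-2,0,0,0,-1],[0,0,0,0,0,0,-1]]'; python3 go.py 467.3 86.5 240 69
```

```text
t: 21.95
tcp_pos: [468.9, 86.7, 23.4]
tcp_rot: [0.182, 0.983, 0.0, 0.001]
ft_force: [0.6, -0.1, -1.6]
grip_width: 47.8
t: 22.2
tcp_pos: [467.7, 86.7, 53.3]
tcp_rot: [0.182, 0.983, -0.0, -0.0]
ft_force: [1.3, -0.4, -0.5]
grip_width: 48.1
t 22.2 tcp [467.7  86.7  53.3] w 48.1 F [ 1.3 -0.4 -0.5] j [ 0.04  0.42  1.95  0.    0.77 -1.17]
shift cm [  0.04  -0.03 -18.67] turn [-0.    -0.001  0.   ]
```

```bash
python3 -m creep '[[0,0,-2.5,0,0,0,-1],[0,0,-3.2,0,0,0,-1],[0,0,-3.2,0,0,0,-1],[0,0,-3.2,0,0,0,-1],[0,0,-3.2,0,0,0,-1],[0,0,-2.5,0,0,0,-1],[0,0,0,0,0,0,-1]]'; python3 -m creep '[[0,0,0,0,0,0.12,-1],[0,0,0,0,0,0.12,-1],[0,0,0,0,0,0.12,-1],[0,0,0,0,0,0.12,-1],[0,0,0,0,0,0.12,-1],[0,0,0,0,0,0.12,-1],[0,0,0,0,0,0.12,-1],[0,0,0,0,0,0.12,-1],[0,0,0,0,0,0.12,-1],[0,0,0,0,0,0.12,-1],[0,0,0,0,0,0.12,-1],[0,0,0,0,0,0,-1]]'; python3 go.py 646 79.5 240 -8.2
```

```text
t: 22.78
tcp_pos: [465.0, 86.5, 234.8]
tcp_rot: [0.182, 0.983, -0.001, -0.004]
ft_force: [1.1, 0.1, -1.3]
grip_width: 47.8
t: 23.78
tcp_pos: [458.6, 86.1, 219.8]
tcp_rot: [0.765, 0.644, -0.009, -0.007]
ft_force: [-0.4, -0.9, -1.5]
grip_width: 47.9
t 23.78 tcp [458.6  86.1 219.8] w 47.9 F [-0.4 -0.9 -1.5] j [0.04 0.18 1.77 0.   1.21 0.21]
shift cm [ 2.52 18.53 -2.42] turn [-0.021  0.004 -0.028]
```

```bash
python3 -m creep '[[0.2,1,-0.8,-0.021,0.004,-0.028,-1],[0.4,2.5,-0.8,0,0,0,-1],[0.4,2.7,-0.4,0,0,0,-1],[0.4,2.7,-0.3,0,0,0,-1],[0.4,2.7,-0.3,0,0,0,-1],[0.4,2.7,0,0,0,0,-1],[0.3,2,0,0,0,0,-1],[0,0,0,0,0,0,-1]]'; python3 go.py 646 79.5 220 -8.2
```

```text
t: 24.45
tcp_pos: [630.6, 90.4, 241.9]
tcp_rot: [0.741, 0.671, 0.0, 0.001]
ft_force: [1.3, -0.1, 0.0]
grip_width: 47.7
t 24.45 tcp [630.6  90.4 241.9] w 47.7 F [ 1.3 -0.1  0. ] j [ 0.03  0.4   1.4  -0.    1.34  0.13]
shift cm [-0.93  1.63  2.19] turn [0.002 0.    0.044]
```

```bash
python3 -m creep '[[-0.4,0.7,0.5,0.002,0,0.04,-1],[-0.3,0.5,0.6,0,0,0,-1],[-0.1,0.2,0.6,0,0,0,-1],[0,0,0,0,0,0,-1]]'; python3 go.py 646.5 79.4 195 -8.2
python3 - <<'E'
from h import *
for n in('wrist','scene'):
    d=cap(n,n+'7'); W=cloud(d); np.save(n+'7.npy',W)
W=np.load('wrist7.npy');o=r.get_obs();p=o['tcp_pos'];print(p)
m=(abs(W[...,2]-(p[2]+33.5))<5)&(np.hypot(W[...,0]-p[0],W[...,1]-p[1])<32)
P=W[m][:,:2].astype(np.float32); print(len(P),cv2.minAreaRect(P),P.mean(0))
E
```

```text
t: 24.78
tcp_pos: [644.6, 80.5, 222.6]
tcp_rot: [0.75, 0.662, -0.0, -0.0]
ft_force: [0.1, -0.4, -0.7]
grip_width: 48.0
t 24.78 tcp [644.6  80.5 222.6] w 48.0 F [ 0.1 -0.4 -0.7] j [0.02 0.43 1.4  0.   1.32 0.14]
shift cm [-0.09  0.21  2.76] turn [-0.    -0.     0.018]
[644.53452955  80.86237871 223.68560737]
3257 ((644.7142333984375, 82.3519515991211), (21.201391220092773, 59.98090744018555), 82.99565887451172) [645.1275  84.278 ]
```

View pics/wrist7.png

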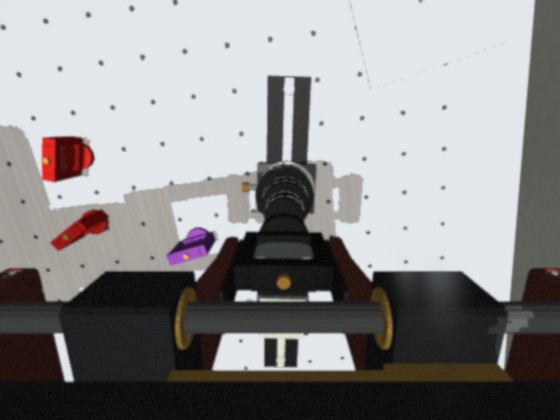

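View pics/scene7.png

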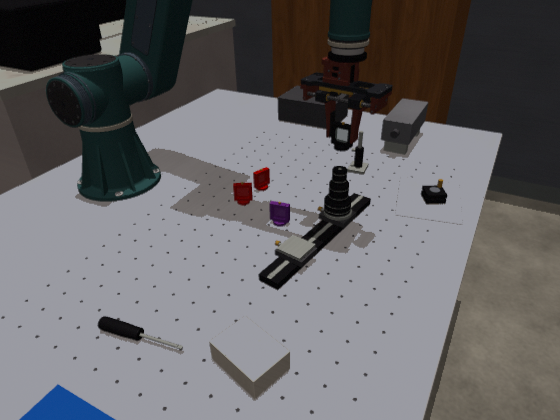

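```bash
python3 - <<'E'
from h import *
W=np.load('wrist7.npy')
p=np.array([644.53,80.86,223.7])
a=np.radians(-8.2+1.0);Y=np.array([np.cos(a),np.sin(a),0]);X=np.cross(Y,[0,0,-1.])
Q=W-p; u=Q@X; v=Q@Y; z=Q[...,2]
m=(abs(v)<16)&(abs(u)<30)&(z>20)&(z<45)
print('X',X); print(np.histogram(z[m],np.arange(20,46,2)))
for lo in (28,30): 
  k=m&(z>lo)&(z<38); print(lo,k.sum(),np.percentile(u[k],[1,5,50,95,99]).round(1))
k=m&(z>36); print('screw',k.sum(),np.median(u[k]) if k.sum() else None,np.median(v[k]) if k.sum() else None)
E
python3 go.py 646.5 79.4 195 -8.2
```

```text
X [0.12533323 0.9921147  0.        ]
(array([  13,   90,  118,  118,  714, 1027,   65,   76,    0,    0,    0,
          0]), array([20, 22, 24, 26, 28, 30, 32, 34, 36, 38, 40, 42, 44]))
28 1882 [-4.6 -3.9  3.3  9.2  9.5]
30 1168 [-4.4 -3.8  3.1  8.9  9.5]
screw 0 None None
t 24.88 tcp [644.5  80.9 223.7] w 47.6 F [-0.   0.3 -0.6] j [0.02 0.43 1.4  0.   1.32 0.14]
shift cm [-0.12  0.21  2.87] turn [ 0.    -0.     0.017]
```

```bash
python3 -m creep '[[-0.2,0.1,0.9,0,0,0.017,-1],[-0.1,0.1,0.9,0,0,0,-1],[0,0,0.6,0,0,0,-1],[0,0,0,0,0,0,-1]]'; python3 go.py 646.5 78.3 185 -8.2
```

```text
t: 25.22
tcp_pos: [645.0, 77.8, 198.6]
tcp_rot: [0.755, 0.655, 0.001, 0.0]
ft_force: [-0.8, 0.5, -1.0]
grip_width: 47.6
t 25.22 tcp [645.   77.8 198.6] w 47.6 F [-0.8  0.5 -1. ] j [0.01 0.45 1.43 0.   1.26 0.16]
shift cm [0.07 0.14 1.36] turn [ 0.001 -0.001  0.001]
```

```bash
python3 -m creep '[[0.05,0.1,0.5,0,0,0,-1],[0,0.05,0.5,0,0,0,-1],[0,0,0.2,0,0,0,-1],[0,0,0,0,0,0,-1]]'; python3 go.py 646.5 78.3 176 -8.2
```

```text
t: 25.55
tcp_pos: [646.0, 78.4, 184.8]
tcp_rot: [0.755, 0.655, 0.0, -0.0]
ft_force: [-0.3, 1.0, -0.6]
grip_width: 48.0
t 25.55 tcp [646.   78.4 184.8] w 48.0 F [-0.3  1.  -0.6] j [0.01 0.46 1.44 0.   1.24 0.16]
shift cm [-0.    0.05  0.88] turn [ 0.    -0.001  0.002]
```

```bash
python3 -m creep '[[0,0,0.3,0,0,0,-1],[0,0,0.2,0,0,0,-1],[0,0,0,0,0,0,-1]]'; python3 -m creep '[[0,0,0.1,0,0,0,-1],[0,0,0.1,0,0,0,-1]]'; python3 go.py 646.5 78.3 175 -8.2
```

```text
t: 25.8
tcp_pos: [646.3, 78.5, 179.4]
tcp_rot: [0.755, 0.656, 0.0, 0.0]
ft_force: [-1.0, -0.3, -0.8]
grip_width: 48.0
t: 25.97
tcp_pos: [646.6, 78.5, 177.6]
tcp_rot: [0.755, 0.656, 0.001, 0.0]
ft_force: [-0.2, -0.8, -0.3]
grip_width: 48.0
t 25.97 tcp [646.6  78.5 177.6] w 48.0 F [-0.2 -0.8 -0.3] j [0.01 0.47 1.45 0.   1.22 0.16]
shift cm [-0.02 -0.    0.26] turn [ 0.001 -0.001  0.002]
```

```bash
python3 -m creep '[[0,0,0.1,0,0,0,-1],[0,0,0.1,0,0,0,-1]]'; python3 -m creep '[[0,0,0.1,0,0,0,-1],[0,0,0,0,0,0,-1]]'
```

```text
t: 26.13
tcp_pos: [646.8, 78.5, 175.7]
tcp_rot: [0.755, 0.656, 0.001, 0.0]
ft_force: [0.5, 0.9, -1.1]
grip_width: 48.0
t: 26.3
tcp_pos: [646.8, 78.5, 174.6]
tcp_rot: [0.755, 0.656, 0.001, 0.0]
ft_force: [-0.3, -0.3, -1.0]
grip_width: 48.0
```

```bash
python3 -m creep '[[0,0,0.1,0,0,0,-1],[0,0,0.05,0,0,0,-1]]'
```

```text
t: 26.47
tcp_pos: [646.9, 78.5, 173.3]
tcp_rot: [0.755, 0.656, 0.001, 0.001]
ft_force: [-2.2, -0.1, 2.4]
grip_width: 48.0
```

```bash
python3 -m creep '[[0,0,0.05,0,0,0,-1],[0,0,0,0,0,0,0.3],[0,0,0,0,0,0,0.3],[0,0,0,0,0,0,0.5],[0,0,0,0,0,0,1],[0,0,0,0,0,0,1]]'; python3 go.py 646.5 78.3 260 -8.2
```

```text
t: 26.97
tcp_pos: [647.6, 78.5, 173.6]
tcp_rot: [0.755, 0.656, 0.002, 0.001]
ft_force: [0.5, 0.5, -0.7]
grip_width: 73.5
t 26.97 tcp [647.6  78.5 173.6] w 73.5 F [ 0.5  0.5 -0.7] j [0.01 0.47 1.45 0.   1.21 0.16]
shift cm [-0.03 -0.07 -8.64] turn [ 0.004 -0.001  0.002]
```

```bash
python3 -m creep '[[0,0,0,0.004,0,0,1],[0,0,-1.5,0,0,0,1],[0,0,-2.5,0,0,0,1],[0,0,-3,0,0,0,1],[0,0,-3,0,0,0,1],[-1,-3,-1,0,0,0,1],[0,-3.5,-0.5,0,0,0,1],[0,-3.5,-0.5,0,0,0,1],[0,-3.5,-0.5,0,0,0,1],[0,-3.5,-0.5,0,0,0,1],[0,0,0,0,0,0,1]]'; python3 - <<'E'
from h import *
d=cap('top','top8'); W=cloud(d)
for n,z,R in(('lens',206.5,35),('nar',150.5,30),('mid',114.5,35),('wide',70.5,45)):
    m=(abs(W[...,2]-z)<6)&(np.hypot(W[...,0]-646,W[...,1]-80)<R); P=W[m][:,:2].astype(np.float32)
    if len(P)>4: print(n,len(P),P.mean(0),np.round(cv2.minEnclosingCircle(P)[0],1),cv2.minAreaRect(P))
d=cap('wrist'); W=cloud(d)
for n,z,R in(('lens',206.5,35),('nar',150.5,30),('mid',114.5,35),('wide',70.5,45)):
    m=(abs(W[...,2]-z)<6)&(np.hypot(W[...,0]-646,W[...,1]-80)<R); P=W[m][:,:2].astype(np.float32)
    if len(P)>4: print(n,len(P),P.mean(0),np.round(cv2.minEnclosingCircle(P)[0],1),cv2.minAreaRect(P))
d=cap('scene','scene8'); im=cv2.imread('pics/scene8.png'); cv2.imwrite('pics/crop8.png',cv2.resize(im[100:280,240:440],None,fx=3,fy=3))
E
```

```text
t: 27.88
tcp_pos: [472.9, 91.9, 307.4]
tcp_rot: [0.756, 0.655, -0.001, -0.002]
ft_force: [-0.4, -0.4, -0.4]
grip_width: 87.8
lens 124 [649.57874  78.68753] [648.9  78. ] ((649.0819091796875, 79.67210388183594), (14.847731590270996, 44.700828552246094), 82.43572998046875)
nar 19 [635.9879   68.81125] [637.3  68.9] ((637.1891479492188, 68.83847045898438), (6.753907203674316, 19.959861755371094), 52.01376724243164)
mid 56 [638.8565   65.10988] [643.1  69.8] ((641.4498291015625, 65.15249633789062), (15.94864273071289, 39.81351852416992), 70.54568481445312)
wide 124 [634.1817   61.87205] [642.3  71.9] ((638.2369384765625, 62.108245849609375), (26.67660903930664, 61.143680572509766), 67.53440856933594)
lens 881 [646.3738    81.659386] [647.5  81.5] ((647.3098754882812, 81.40864562988281), (14.607625961303711, 48.570343017578125), 82.3697738647461)
nar 183 [641.6067   89.14362] [646.6  81.2] ((642.8134765625, 83.9769287109375), (34.60614776611328, 25.898881912231445), 47.437191009521484)
mid 437 [637.1472   86.81196] [645.5  80.8] ((641.1320190429688, 83.62467956542969), (44.746070861816406, 34.056461334228516), 61.54766082763672)
wide 669 [633.2712   86.71686] [645.4  80.6] ((639.234619140625, 83.36233520507812), (63.34362030029297, 49.26498794555664), 66.7072525024414)
```

View pics/crop8.png

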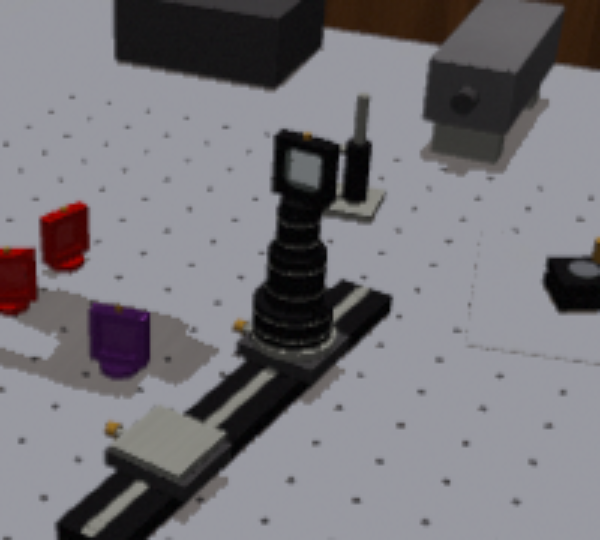

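The stack stands upright. The wrist camera puts the lens mount within about 1–2 mm of the narrow riser's centre, with the frame square to the rail. I'll hand it in.

```bash
python3 -c "
from rig import order
print(order.sign_off())"
```

```text
the job is handed in; nothing more can be done
None
```

I built the pedestal on the round-seat carrier (wide, middle and narrow riser, then the lens mount), released everything and handed in the job at about 28 s. No verdict was reported.

- **Centring:** in the last wrist-camera check all four pieces were within about 2 mm of each other. They were at x 645.4–647.3 mm and y 80.6–81.4 mm.
- **Seat:** its top-camera position, about (646.3, 79.5), agrees with the stack within about 2 mm.
- **Lens direction:** the lens frame points within about 0.02 rad of along the rail.
- **Bystanders and square seat:** the square seat is empty in the final picture. The post holder, screwdriver and box were never approached, but I did not re-measure their positions.

**Disagreement:** in the last check the top camera put the lens at about (649, 79.7), roughly 2–3 mm from the wrist reading. That is still well inside the 10 mm limit. The top camera could no longer see the risers well enough to compare them.

**Slip:** the gripper came off its target by up to about 10 mm while closing on the wide riser, so I reopened it, lowered it and gripped again before lifting.

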